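# Stamp a returns note with the self-inking stamp

### The arm

A 6-joint arm with a two-finger parallel gripper is mounted at the origin on the work surface. World frame = base frame: x ahead of the robot, y to its left, z up, the work surface at z = 0. Lengths are in mm, angles in rad, forces in N, time in s.
With the tool pointing down it reaches from about 325 to 850 mm from the base axis. Payload 4.4 kg.
Tool frame: the origin (TCP) lies on the centre line of the jaws, within the pads' length; the fingertips stand 17 mm ahead of it and the grasp point (between the pads) lies 2 mm behind it; x points along the fingers, y is the direction in which the jaws open and shut, and the axes are right-handed (so a half turn about x gives the same grasp; the last joint's range is limited). The gripper opens to 94 mm and grips with 3 to 60 N. Pads are 16 mm wide; open, the fingers measure 119 mm over their backs; the gripper's body (75 mm by 177 mm) begins 78 mm behind the grasp point.
Start: joints at [1.101, 0.207, 1.542, -0, 1.393, -0.15], TCP at [180.23, 546.026, 222.447] pointing down, gripper open.
Joint ranges: [-2.73, 2.73], [-0.86, 2.22], [0.23, 2.46], [-1.11, 4.25], [0.08, 2.63], [-2.82, 2.82]. Speed limits (rad/s): [2.79, 2.79, 3.14, 3.14, 3.14, 3.14].

### API

Orientations are given as a unit quaternion [w, x, y, z].
In Python, from plant import arm, inverse_kinematics, monitor, optics, workorder gives the robot as it stands. The module is installed in compiled form; this text tells all that it offers. Calls block until the motion is done:
- arm.movep(position, orientation): joint-space move of the TCP to a pose.
- arm.move_l(position, attitude=None, v=150, force_limit=None): straight line of the TCP; attitude=None keeps the orientation; v is the mean speed in mm/s. With force_limit (N) it stops when the force on the tool has changed by that much, and returns True; else False.
- arm.move_joints(angles): joint-space move.
- arm.release() and arm.grab(effort=None): open the fingers fully, or close them until they stop; effort is the grip in N (None keeps the last).
- arm.wait(seconds).
- inverse_kinematics(position, orientation): joint angles nearest the present ones, or None.
- monitor.sense(): the state.
- optics.snapshot(name): name is "scene" or "side" or "wrist"; returns the picture (384x512x3 uint8, red, green, blue); there is no depth.
- optics.camera_info(name): a dict with "K" (3x3 intrinsics, pixels), "view" (4x4, takes a point from world to camera coordinates); the wrist camera has in their place "T_tool_cam" (4x4, takes a point from camera to tool coordinates, whose origin is the TCP and whose axes are the tool frame's). Camera axes: x right, y down, z forward; pixel columns grow to the right and rows downward; lengths in mm; the calibration is good to about 2 mm. A picture is of the moment at which its call begins: read the wrist's pose just before it. camera_info takes no time and is no camera call.
A pose or a line that the arm cannot do raises arm.PlanningError and nothing moves.
- workorder.close_job(): hands the job in, once; it reports no verdict.
Trained networks look in the newest picture that a camera, given by its name, has taken for a name from the list of things; names that differ only in an ending like _2 or _b are one class to them, and where a whole thing is asked for, a point or a joint stands for the part that bears it (a point fixed in the world has none). Each returns a list of dicts, best first, with "p" (0 to 1); they miss things now and then, are a little off and sometimes report something else, mostly with a low value. They report only what shows in the picture. A call takes as long as a camera call.
- optics.cut_out(camera, target): "mask" (384x512 bool, what is visible of it) and "point" ([column, row] in pixels, amid what is visible of it).
- optics.place_of(camera, target): "point" ([column, row] in pixels: a listed point, or the origin of a listed thing).
The state is a dict: "time": time; "q": joint angles; "joint_vel": joint speeds; "effort": joint torques, N m; "position": TCP position; "tcp_rot": TCP orientation; "ft_force": force on the tool from outside, world axes, zero at the start; "wrist_torque": the same for the moment, N m; "opening": finger opening in mm.
Only numpy, scipy, OpenCV 4.12 (cv2) and the standard library are available. Lean on these libraries where they do the work, as an engineer would, in place of code of your own. Each camera call takes 0.05 s, during which the arm holds its last target.

### The job

Stamp the returns note: take the rectangular self-inking stamp out of the organiser, set its foot squarely over the empty box printed on the top note of the pad, press the cap straight down until it reaches its stop, and hold it there for a moment for a clean print. Press no harder than the stop needs (at most about 30 N), do not let the stamp slide while it is down, and print nowhere else. Then stand the stamp upright in the organiser again, let go, and leave the round stamp, the tumbler and the carton as they are.

Things in the scene. Friction and masses are not known exactly. Their poses are not given: they have to be found in the camera images.
- stamp: Rectangular self-inking stamp, 94 mm high, 0.13 kg, loose, upright in the organiser at the start: grey frame with an open rectangular foot (40 mm along x, 72 along y, 8 high) under a black cap. Origin: centre of the foot's underside, z up. Its die turns over inside and meets the paper only at the stop; the print is a plain frame, the same either way round
- stamp_mid (a point): Point on the stamp's axis, half-way up, 47 mm above the foot's underside; axes as the stamp's. The cap, 38 mm (x) by 70 mm (y), spans heights 42 to 94 mm above the underside at rest; grip it across its 38 mm. Lifted by the cap, the frame hangs at full extension
- cap (a joint): How far the cap is pushed down over the stamp's frame: 0 at rest, 0.018 m at the stop, where it stops dead. Its spring resists with 3 N at first, rising evenly to 9 N at the stop
- organiser: Fixed shallow grey metal tray with a cork liner, 130 mm (x) by 230 mm (y), 24 mm high, walls and floor 4 mm thick. The two stamps stand in it side by side, about 55 mm either side of its middle along y, either way about. Origin: centre of its underside, z up; inner floor at 4 mm
- holder: Fixed steel note holder, 164 mm (x) by 124 mm (y), floor 3 mm thick, walls 25 mm high and 3 mm thick on both sides (y) and at the +x end, open at the -x end. Origin: centre of its underside, z up. In its middle lies a firm pad of notes, 148 mm (x) by 105 mm (y), which cannot shift; its thickness is not measured: 4 to 18 mm
- print_box (a point): Centre of the empty box printed on the top note, 40 mm along x by 72 mm along y (the size of the stamp's foot), but given at the level of the holder's floor, UNDER the pad: the paper lies 4 to 18 mm above this point, by how many notes are left, and must be felt or seen. Axes as the holder's
- round_stamp: The other stamp in the organiser, round, 42 mm wide at the foot and 84 mm high, 0.09 kg, loose; to be left alone. Origin: centre of its underside
- tumbler: Lidded white drinking tumbler, 74 mm wide at the lid, 140 mm high, 0.28 kg, loose, stands beyond the work; to be left alone. Origin: centre of its underside
- carton: Small sealed cardboard carton, 70 by 90 by 50 mm high, 0.25 kg, loose, stands on the robot's side of the work; to be left alone. Origin: centre of its underside

How it is judged (in metres and radians):
On the way:
1. the cap is held at its stop while the foot stands on the note, squarely over the printed box (value of joint cap above 0.0168 m and contact force between stamp and holder above 6 N and x of stamp_mid in the frame of print_box between -0.005 and 0.005 m and y of stamp_mid in the frame of print_box between -0.005 and 0.005 m and angle between the x axis of stamp and the x axis of print_box, either way round below 0.12 rad and angle between stamp's own z axis and vertical below 0.08 rad), for 0.2 s.
At the end, for the whole second after the job is handed in: After the print (cap within 1.2 mm of its stop for 0.2 s, foot upright, within 5 mm of the box's centre each way and 0.12 rad of square), the stamp stands upright and at rest on the organiser's floor, cap sprung back up, released (x of stamp_mid in the frame of organiser between -0.046 and 0.046 m and y of stamp_mid in the frame of organiser between -0.096 and 0.096 m and z of stamp in the frame of organiser between 0 and 0.008 m and angle between stamp's own z axis and vertical below 0.08 rad and value of joint cap below 0.002 m and linear speed of stamp below 0.02 m/s); the robot touches nothing.
It fails at once if the stamp is pressed on the note with more than 30 N (contact force between stamp and holder above 30 N).
It fails at once if the stamp prints elsewhere: the cap comes near its stop (within 2 mm) while the foot is not squarely over the printed box (value of joint cap above 0.016 m and not (x of stamp_mid in the frame of print_box between -0.005 and 0.005 m and y of stamp_mid in the frame of print_box between -0.005 and 0.005 m and angle between the x axis of stamp and the x axis of print_box, either way round below 0.12 rad and angle between stamp's own z axis and vertical below 0.08 rad)).
It fails at once if the print is smeared: the stamp slides on the note (faster than 30 mm/s) with its cap near the stop (value of joint cap above 0.016 m and contact force between stamp and holder above 1 N and linear speed of stamp above 0.03 m/s).
It fails at once if the round stamp is tipped or shifted by more than 30 mm (distance of round_stamp from where it was at the start of the episode above 0.03 m or angle between round_stamp's own z axis and vertical above 0.35 rad).
It fails at once if the tumbler or the carton is shifted by more than 30 mm or tipped (distance of any of tumbler, carton from where it was at the start of the episode above 0.03 m or angle between tumbler's own z axis and vertical above 0.35 rad).
It also fails if it takes over 58 s, if anything falls off the work surface, if the arm or the gripper's body presses on something with over 40 N, if the wrist force passes 120 N, or if a joint passes its speed limit or range.

## Working session

There is one attempt and no reset: what is moved stays moved. The work goes in short steps, each a Python script; the robot and the scene stay as the last script left them, time stands still between calls to the robot, and variables do not carry over. Pictures are saved under pics/ and viewed, and the job is handed in when it is done.

```bash
mkdir -p pics; cat > h.py <<'E'
import numpy as np, cv2
from plant import arm, inverse_kinematics, monitor, optics, workorder
from scipy.spatial.transform import Rotation as R
def Rq(q): return R.from_quat([q[1],q[2],q[3],q[0]]).as_matrix()
def qR(M):
    q=R.from_matrix(M).as_quat(); return [q[3],q[0],q[1],q[2]]
def down(yaw):  # tool x down, tool y (jaw) at yaw in world xy
    x=np.array([0,0,-1.]); y=np.array([np.cos(yaw),np.sin(yaw),0]); return qR(np.column_stack([x,y,np.cross(x,y)]))
def save(im,n): cv2.imwrite('pics/'+n+'.png',cv2.cvtColor(im,cv2.COLOR_RGB2BGR))
def cam(name,s=None):
    c=optics.camera_info(name); K=np.array(c['K'])
    if name=='wrist':
        s=s or monitor.sense(); T=np.eye(4);T[:3,:3]=Rq(s['tcp_rot']);T[:3,3]=s['position']
        V=np.linalg.inv(T@np.array(c['T_tool_cam']))
    else: V=np.array(c['view'])
    return K@V[:3]
def proj(P,X): 
    X=np.atleast_2d(X); h=np.c_[X,np.ones(len(X))]@P.T; return h[:,:2]/h[:,2:]
def onz(P,px,z):
    A=np.column_stack([P[:,0],P[:,1],-np.array([px[0],px[1],1.])]); return np.linalg.solve(A,-(P[:,2]*z+P[:,3]))[:2]
def tri(Ps,pxs):
    A=[]
    for P,p in zip(Ps,pxs): A+= [p[0]*P[2]-P[0],p[1]*P[2]-P[1]]
    A=np.array(A); return np.linalg.lstsq(A[:,:3],-A[:,3],rcond=None)[0]
E
cat > a.py <<'E'
from h import *
s=monitor.sense(); print(s)
for c in ['scene','side','wrist']:
    save(optics.snapshot(c),c+'0')
    for t in ['stamp','stamp_mid','organiser','holder','print_box','round_stamp','tumbler','carton']:
        print(c,t,[(np.round(d['point'],1).tolist(),round(d['p'],2)) for d in optics.place_of(c,t)[:2]])
for c in ['scene','side','wrist']:
    P=cam(c); print(c,-np.linalg.solve(P[:,:3],P[:,3]).round(), np.array(optics.camera_info(c)['K']).round(1).tolist())
E
python3 a.py
```

```text
{'time': 0.0, 'q': array([ 1.10153708e+00,  2.07408415e-01,  1.54296176e+00, -2.63373514e-05,
        1.39349445e+00, -1.50503340e-01]), 'joint_vel': array([-0.00095855, -0.00016882,  0.00169729,  0.001163  ,  0.00022198,
       -0.00096231]), 'effort': array([ 6.18535014e-04, -3.70892715e+01, -2.81411844e+01,  6.99111354e-02,
        3.62522935e-02, -1.67376579e-04]), 'position': array([179.86157816, 545.32667078, 221.29365729]), 'tcp_rot': array([ 0.69790864,  0.11145123,  0.69838108, -0.11298682]), 'ft_force': array([ 0.19814994, -0.03731204,  0.55392605]), 'wrist_torque': array([ 0.02163586, -0.0155231 , -0.00195734]), 'opening': 94.23401853943827}
scene stamp [([230.0, 174.8], 0.94)]
scene stamp_mid [([225.2, 156.7], 0.78)]
scene organiser [([212.4, 165.2], 0.61)]
scene holder [([370.9, 278.4], 0.56)]
scene print_box [([384.4, 259.2], 0.93)]
scene round_stamp [([185.7, 155.7], 0.96)]
scene tumbler [([196.4, 255.5], 0.82)]
scene carton [([310.6, 168.0], 0.78), ([227.8, 173.9], 0.71)]
side stamp [([301.4, 194.6], 0.95)]
side stamp_mid [([303.3, 175.0], 0.77)]
side organiser [([308.4, 182.4], 0.59)]
side holder [([196.1, 315.3], 0.67)]
side print_box [([219.9, 330.5], 0.55)]
side round_stamp []
side tumbler [([204.2, 197.8], 0.74)]
side carton [([339.1, 252.3], 0.75)]
wrist stamp []
wrist stamp_mid []
wrist organiser []
wrist holder []
wrist print_box []
wrist round_stamp []
wrist tumbler []
wrist carton []
scene [903. 244. 685.] [[369.4, 0.0, 257.8], [0.0, 369.4, 189.0], [0.0, 0.0, 1.0]]
side [273. 574. 495.] [[404.2, 0.0, 257.5], [0.0, 404.2, 191.1], [0.0, 0.0, 1.0]]
wrist [104. 570. 384.] [[319.0, 0.0, 256.7], [0.0, 319.0, 184.8], [0.0, 0.0, 1.0]]
```

```bash
python3 - <<'E'
from h import *
import numpy as np
Ps=[cam('scene'),cam('side')]
for n,a,b in [('stamp',(230,174.8),(301.4,194.6)),('mid',(225.2,156.7),(303.3,175)),('org',(212.4,165.2),(308.4,182.4)),('holder',(370.9,278.4),(196.1,315.3)),('box',(384.4,259.2),(219.9,330.5)),('tumb',(196.4,255.5),(204.2,197.8)),('carton',(310.6,168),(339.1,252.3))]:
    X=tri(Ps,[a,b]); print(n,X.round(1),[ (proj(P,X)[0]-p).round(1).tolist() for P,p in zip(Ps,[a,b])])
a=[cv2.imread(f'pics/{c}0.png') for c in ['scene','side']]
cv2.imwrite('pics/both.png',cv2.resize(np.hstack(a),(800,300)))
E
```

```text
stamp [ 544.7 -136.5    0.7] [[-0.2, -1.2], [-0.7, 0.7]]
mid [ 543.2 -146.5   49.7] [[0.1, 1.0], [0.6, -0.6]]
org [ 549.1 -188.1    2.2] [[-0.2, -1.7], [-1.0, 1.0]]
holder [563.  243.7  -3.1] [[0.1, 0.4], [0.3, -0.2]]
box [513.5 248.   -3.5] [[0.8, 2.3], [2.3, -1.5]]
tumb [742.  -51.3  -8.1] [[0.7, 2.6], [1.6, -1.2]]
carton [410.6  -0.5  -6.6] [[0.2, 0.8], [0.7, -0.6]]
```

View pics/scene0.png

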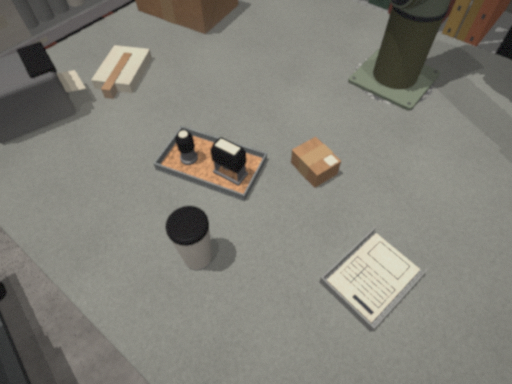

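View pics/side0.png

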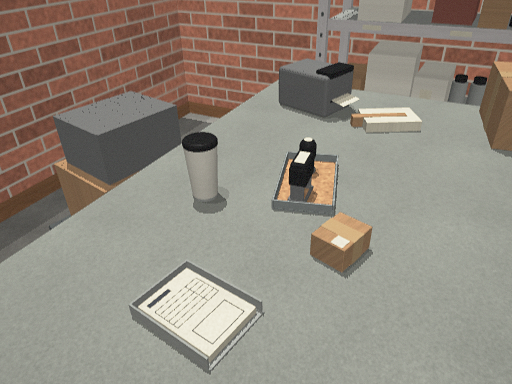

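```bash
python3 - <<'E'
from h import *
print(np.array(optics.camera_info('wrist')['T_tool_cam']).round(3))
P=cam('wrist'); print(onz(P,(256,192),0))
Ps=cam('scene')
for p in [(375,233),(424,272),(374,325),(322,280)]: print('holder corner',onz(Ps,p,25).round())
for p in [(377,240),(420,268)]: print('pad',onz(Ps,p,15).round())
for p in [(185,130),(266,160),(244,196),(157,164)]: print('org corner',onz(Ps,p,24).round())
for p in [(219,136),(246,148),(244,157),(212,146)]: print('cap top?',onz(Ps,p,94).round())
E
```

```text
[[   0.      -0.277    0.961 -161.8  ]
 [   1.      -0.      -0.      -1.502]
 [   0.       0.961    0.277  -79.562]
 [   0.       0.       0.       1.   ]]
[217.9711749  530.92967223]
holder corner [487. 203.]
holder corner [503. 314.]
holder corner [647. 289.]
holder corner [636. 174.]
pad [493. 213.]
pad [494. 306.]
org corner [ 525. -298.]
org corner [475. -85.]
org corner [583. -60.]
org corner [ 640. -272.]
cap top? [ 532. -171.]
cap top? [ 521. -103.]
cap top? [543. -90.]
cap top? [ 562. -163.]
```

```bash
cat > look.py <<'E'
from h import *
import sys
def look(tag,pos,yaw,ts):
    arm.movep(pos,down(yaw)); arm.wait(.3)
    s=monitor.sense(); im=optics.snapshot('wrist'); save(im,tag); P=cam('wrist',s); np.save('pics/'+tag+'.npy',P)
    print(tag,s['time'],s['position'].round(1),'q6',s['q'][5].round(2),'ft',s['ft_force'].round(2))
    for t in ts: print(t,[(np.round(d['point'],1).tolist(),round(d['p'],2)) for d in optics.place_of('wrist',t)[:2]])
    return P
E
python3 - <<'E'
from look import *
ts=['holder','print_box']
y=np.deg2rad(-11)
look('w1',[480,250,200],y,ts); look('w2',[580,235,160],y,ts)
E
```

```text
w1 3.2083 [479.7 250.7 200. ] q6 0.51 ft [-0.61 -1.17 -0.53]
holder [([328.4, 159.9], 0.64)]
print_box [([288.1, 159.5], 0.59)]
w2 4.1667 [579.6 235.5 161. ] q6 0.44 ft [-0.43 -0.25 -0.03]
holder [([234.1, 169.6], 0.9)]
print_box [([194.5, 169.6], 0.63)]
```

View pics/w1.png

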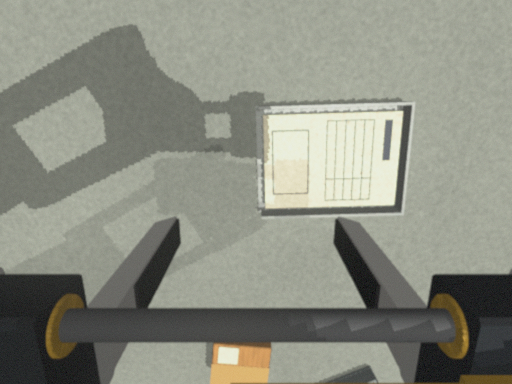

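View pics/w2.png

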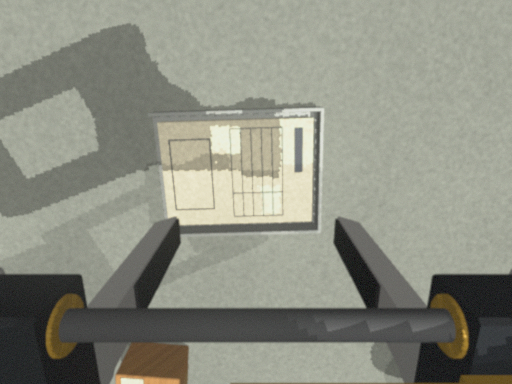

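```bash
python3 - <<'E'
import cv2,numpy as np
a=cv2.imread('pics/w1.png')[100:220,250:415]; b=cv2.imread('pics/w2.png')[105:235,150:325]
cv2.imwrite('pics/c1.png',cv2.resize(a,None,fx=4.5,fy=4.5,interpolation=cv2.INTER_CUBIC))
cv2.imwrite('pics/c2.png',cv2.resize(b,None,fx=4.5,fy=4.5,interpolation=cv2.INTER_CUBIC))
E
```

```text
(no output)
```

View pics/c1.png

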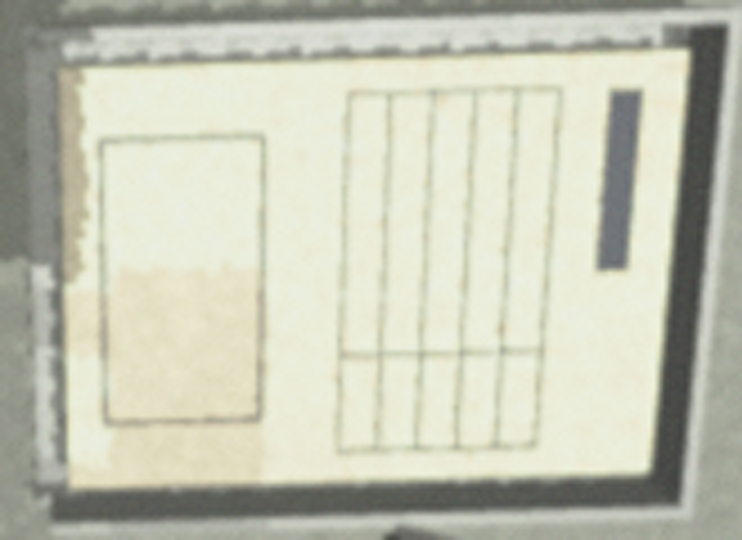

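View pics/c2.png

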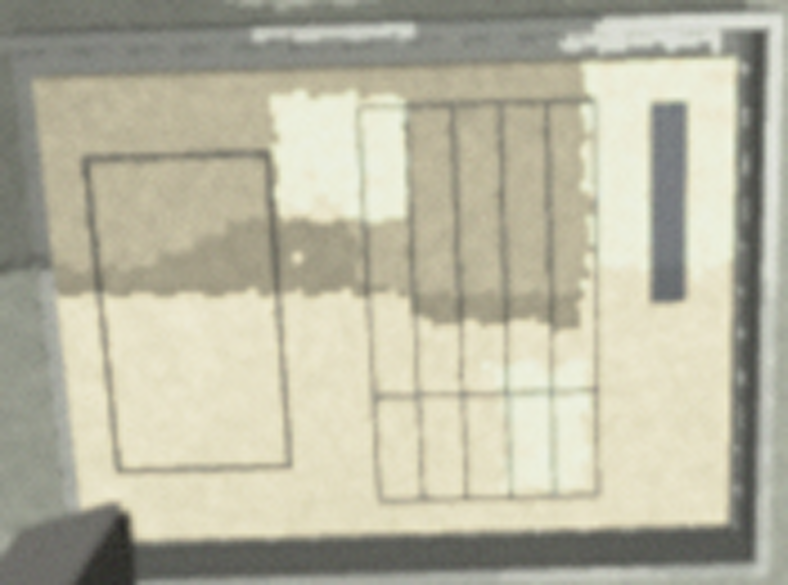

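```bash
python3 - <<'E'
from h import *
from scipy.optimize import least_squares
f=lambda p,o: (np.array(p)+.5)/4.5-.5+np.array(o)
b1=f([(100,141),(264,135),(261,418),(106,424)],(250,100)); b2=f([(86,158),(268,152),(290,465),(118,470)],(150,105))
p1=f([(60,70),(689,47),(652,472),(68,489)],(250,100)); p2=f([(32,80),(738,58),(729,526),(78,545)],(150,105))
P1,P2=np.load('pics/w1.npy'),np.load('pics/w2.npy')
for n,a,b in [('box',b1,b2),('pad',p1,p2)]:
    X=np.array([tri([P1,P2],[u,v]) for u,v in zip(a,b)]); print(n,X.round(1).tolist(),'c',X.mean(0).round(2))
    print(np.linalg.norm(np.roll(X,-1,0)-X,axis=1).round(1))
    hx,hy=(20,36) if n=='box' else (74,52.5)
    L=np.array([(-hx,hy),(hx,hy),(hx,-hy),(-hx,-hy)])
    def model(t):
        c,s=np.cos(t[3]),np.sin(t[3]); return np.c_[L@np.array([[c,s],[-s,c]])+t[:2],np.full(4,t[2])]
    for views in ([0,1],[0],[1]):
        r=least_squares(lambda t:np.concatenate([(proj([P1,P2][i],model(t))-[a,b][i]).ravel() for i in views]),[*X.mean(0),-.19])
        print(views,r.x.round(3),'rms',np.sqrt(np.mean(r.fun**2)).round(2))
E
```

```text
box [[504.2, 286.4, 15.2], [542.9, 280.4, 15.9], [531.7, 210.7, 17.1], [493.1, 216.8, 17.0]] c [517.97 248.59  16.27]
[39.2 70.6 39.  70.6]
[0, 1] [ 5.17729e+02  2.48011e+02  1.40620e+01 -1.60000e-01] rms 0.4
[0] [ 5.18354e+02  2.47018e+02  1.03150e+01 -1.56000e-01] rms 0.09
[1] [ 5.16610e+02  2.47487e+02  1.07840e+01 -1.63000e-01] rms 0.14
pad [[497.9, 304.7, 16.6], [644.5, 281.1, 14.6], [627.0, 177.6, 17.8], [480.7, 202.4, 20.4]] c [562.5  241.44  17.35]
[148.5 105.  148.4 103.8]
[0, 1] [ 5.62210e+02  2.41275e+02  1.77220e+01 -1.61000e-01] rms 0.41
[0] [ 5.62259e+02  2.41329e+02  1.71170e+01 -1.58000e-01] rms 0.25
[1] [ 5.62316e+02  2.41243e+02  1.83110e+01 -1.64000e-01] rms 0.41
```

```bash
python3 - <<'E'
from look import *
look('w3',[530,246,180],-.16+np.pi,['holder','print_box'])
import cv2
a=cv2.imread('pics/w3.png');cv2.imwrite('pics/c3.png',a)
E
```

```text
w3 7.2583 [530. 246. 180.] q6 -2.7 ft [0.51 0.21 0.18]
holder [([226.7, 173.3], 0.67)]
print_box [([267.7, 173.0], 0.69)]
```

View pics/w3.png

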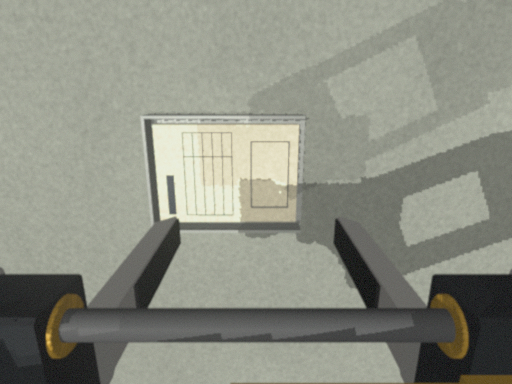

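```bash
python3 - <<'E'
import cv2
b=cv2.imread('pics/w3.png')[110:235,140:310]
cv2.imwrite('pics/c3.png',cv2.resize(b,None,fx=4.5,fy=4.5,interpolation=cv2.INTER_CUBIC))
E
```

```text
(no output)
```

View pics/c3.png

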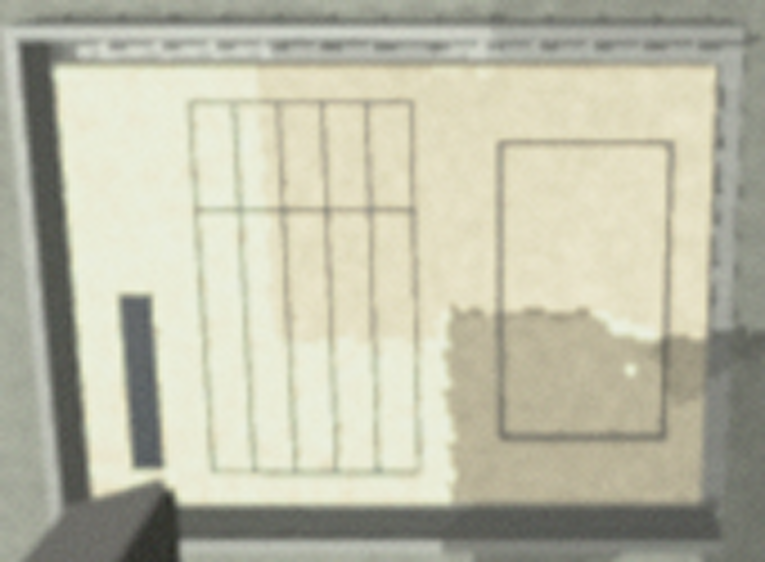

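```bash
python3 - <<'E'
from h import *
from scipy.optimize import least_squares
f=lambda p,o: (np.array(p)+.5)/4.5-.5+np.array(o)
b=[f([(100,141),(264,135),(261,418),(106,424)],(250,100)),f([(86,158),(268,152),(290,465),(118,470)],(150,105)),
 f([(502,437),(664,437),(672,143),(500,142)],(140,110))[[1,0,3,2]]]
p=[f([(60,70),(689,47),(652,472),(68,489)],(250,100)),f([(32,80),(738,58),(729,526),(78,545)],(150,105)),
 f([(703,504),(92,504),(54,66),(716,66)],(140,110))]
P=[np.load(f'pics/w{i}.npy') for i in (1,2,3)]
yaw=[-.192,-.192,-.16+np.pi]
LB=np.array([(-20,36),(20,36),(20,-36),(-20,-36.)]); LP=np.array([(-74,52.5),(74,52.5),(74,-52.5),(-74,-52.5)])
# order check for box view3: world(-,+)=BR,(+,+)=BL,(+,-)=TL,(-,-)=TR
def mod(L,x,y,z,a):
    c,s=np.cos(a),np.sin(a); return np.c_[L@np.array([[c,s],[-s,c]])+[x,y],np.full(4,z)]
def res(t,off=True):
    r=[]
    for i in range(3):
        d=np.array([np.cos(yaw[i]),np.sin(yaw[i]),0])*t[6]+np.array([np.sin(yaw[i]),-np.cos(yaw[i]),0])*t[7]
        r+=[(proj(P[i],mod(LB,*t[:2],t[2],t[3])-d)-b[i]).ravel(),(proj(P[i],mod(LP,*t[4:6],t[2],t[3])-d)-p[i]).ravel()]
    return np.concatenate(r)
r=least_squares(res,[517,248,15,-.16,562,241,0,0],loss='soft_l1'); e=res(r.x)
print(r.x.round(3),'rms',np.sqrt(np.mean(e**2)).round(2),np.abs(e).max().round(2))
print(e.reshape(6,4,2).round(1).tolist())
E
```

```text
[ 5.17865e+02  2.48477e+02  1.64780e+01 -1.60000e-01  5.62285e+02
  2.41085e+02 -8.50000e-02 -3.10000e-02] rms 0.48 1.58
[[[-0.3, -0.6], [0.5, -0.4], [0.3, 0.6], [-0.5, 0.3]], [[-0.2, -0.1], [0.2, 0.6], [-0.4, -0.0], [0.4, -0.1]], [[-0.8, -0.3], [0.4, -0.3], [0.6, 0.7], [-0.3, 0.8]], [[-0.1, 0.1], [-0.4, -0.0], [-0.2, -0.5], [1.6, -0.5]], [[0.4, 0.6], [-0.6, 0.6], [-0.5, -0.2], [0.5, -0.5]], [[-0.5, -0.3], [0.4, -0.3], [0.1, 0.1], [0.1, 0.1]]]
```

```bash
python3 - <<'E'
from look import *
ts=['stamp','stamp_mid','organiser','round_stamp']
arm.move_l([530,246,260])
look('w4',[490,-125,240],.23,ts); look('w5',[590,-125,240],.23,ts)
E
```

```text
w4 10.1667 [ 490.2 -124.7  240.1] q6 -0.65 ft [0.32 0.23 0.94]
stamp [([296.1, 176.8], 0.61)]
stamp_mid [([303.1, 186.1], 0.91)]
organiser [([285.9, 215.5], 0.65)]
round_stamp [([293.9, 255.6], 0.86)]
w5 11.2 [ 589.3 -125.1  240.4] q6 -0.58 ft [-1.85  0.26 -0.05]
stamp [([220.8, 158.4], 0.57)]
stamp_mid [([219.0, 166.0], 0.56)]
organiser [([215.8, 198.1], 0.59)]
round_stamp [([223.0, 242.4], 0.83)]
```

View pics/w4.png

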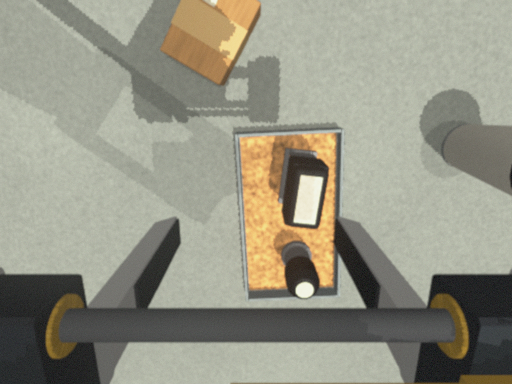

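View pics/w5.png

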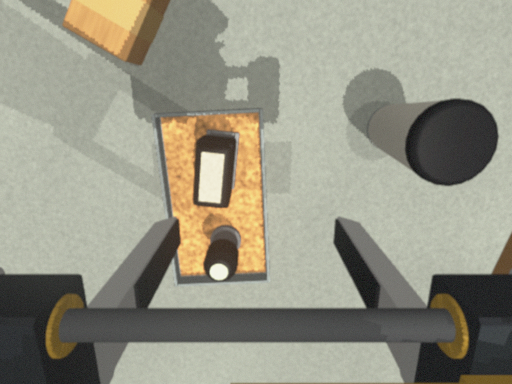

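```bash
python3 - <<'E'
import cv2,numpy as np
a=cv2.imread('pics/w4.png')[140:310,225:350]; b=cv2.imread('pics/w5.png')[125:295,150:275]
f=lambda x:cv2.resize(cv2.convertScaleAbs(x,alpha=1.8,beta=10),None,fx=3.2,fy=3.4,interpolation=cv2.INTER_CUBIC)
cv2.imwrite('pics/c45.png',np.hstack([f(a),f(b)]))
E
```

```text
(no output)
```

View pics/c45.png

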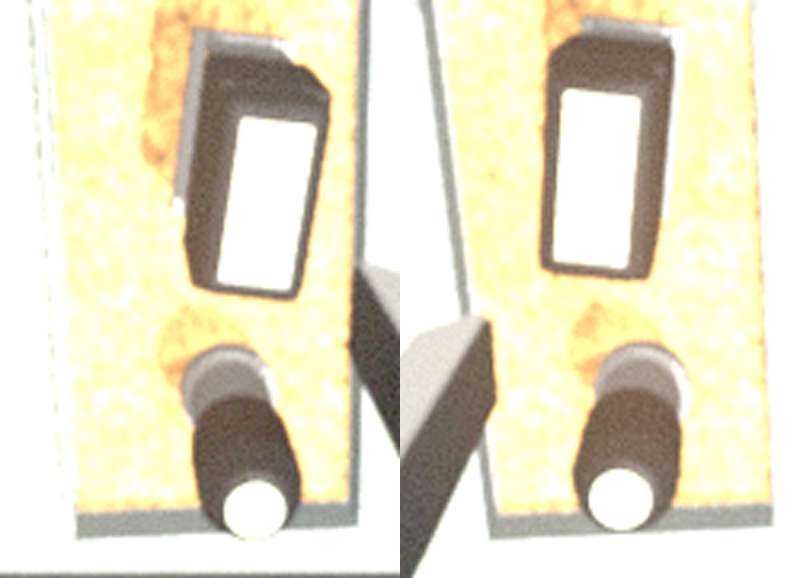

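```bash
python3 - <<'E'
from h import *
f=lambda p,o: (np.array(p)+.5)/np.array([3.2,3.4])-.5+np.array(o)
a=f([(240,115),(317,126),(296,293),(217,284)],(225,140)); b=f([(162,88),(241,97),(232,269),(152,264)],(150,125))
P=[np.load(f'pics/w{i}.npy') for i in (4,5)]
X=np.array([tri(P,[u,v]) for u,v in zip(a,b)]); print(X.round(1).tolist(),X.mean(0).round(1))
d=X[[0,1]].mean(0)-X[[2,3]].mean(0); e=X[[1,2]].mean(0)-X[[0,3]].mean(0)
print('yaw',np.arctan2(-d[0],d[1]),np.arctan2(e[1],e[0]),np.linalg.norm(d),np.linalg.norm(e))
for n,u,v in [('mid',(303.1,186.1),(219,166)),('foot',(296.1,176.8),(220.8,158.4)),('org',(285.9,215.5),(215.8,198.1)),('round',(293.9,255.6),(223,242.4)),('roundtop',f((255,508),(225,140)),f((220,499),(150,125))),
 ]: print(n,tri(P,[u,v]).round(1))
# org outer corners
for n,u,v in [('tl',(235,129),(156,113)),('tr',(341,126),(261,109)),('br',(338,293),(267,277)),('bl',(249,297),(178,282))]: print(n,tri(P,[u,v]).round(1), onz(P[0],u,24).round(1),onz(P[1],v,24).round(1))
E
```

```text
[[530.8, -112.5, 97.7], [554.5, -109.8, 98.4], [562.1, -160.4, 100.6], [537.3, -164.7, 98.7]] [ 546.2 -136.8   98.9]
yaw 0.13672208340573383 0.14257602855256035 51.903451966156005 24.56611741114108
mid [ 548.1 -136.    48.5]
foot [ 545.4 -136.9    4.3]
org [ 548.7 -195.9   -9.4]
round [ 571.3 -247.1    7.6]
roundtop [ 573.4 -243.4   88. ]
tl [455.8 -98.2  -1.8] [456.8 -93.4] [463.1 -96.6]
tr [580.8 -63.7  10.4] [576.9 -61.6] [580.5 -64.6]
br [ 638.4 -275.1   28.4] [ 640.4 -278.3] [ 639.2 -277.1]
bl [ 523.6 -312.9   22.8] [ 523.5 -312.2] [ 523.8 -311.9]
```

```bash
python3 - <<'E'
from h import *
def st(n):
    s=monitor.sense(); print(n,round(s['time'],2),s['position'].round(1),'ft',s['ft_force'].round(2),'open',round(s['opening'],1),'q6',s['q'][5].round(2))
q=down(.14)
arm.movep([546.2,-136.8,180],q); arm.wait(.2); st('above')
print(arm.move_l([546.2,-136.8,79],v=100,force_limit=8)); st('down')
arm.grab(40); arm.wait(.3); st('grab')
arm.move_l([546.2,-136.8,84],v=20); arm.wait(.3); st('lift5')
arm.move_l([546.2,-136.8,190],v=120); arm.wait(.3); st('lifted')
save(optics.snapshot('wrist'),'g1'); save(optics.snapshot('scene'),'g1s'); 
import cv2
a=cv2.imread('pics/g1.png');b=cv2.imread('pics/g1s.png')[60:260,100:366]
cv2.imwrite('pics/g1b.png',np.hstack([cv2.resize(a,(400,300)),cv2.resize(b,(400,300))]))
E
```

```text
above 12.05 [ 548.7 -137.3  182.5] ft [-0.96 -0.83 -0.08] open 93.6 q6 -0.54
False
down 13.21 [ 546.9 -137.1   79.8] ft [ 0.98 -0.24 -0.95] open 93.8 q6 -0.54
grab 14.41 [ 546.1 -136.8   78.9] ft [ 0.18  0.11 -0.39] open 37.6 q6 -0.54
lift5 15.11 [ 546.1 -136.8   83.9] ft [-0.58  0.24 -2.08] open 38.1 q6 -0.54
lifted 16.44 [ 545.9 -136.7  189.3] ft [-0.35  0.18 -0.96] open 37.9 q6 -0.54
```

View pics/g1b.png

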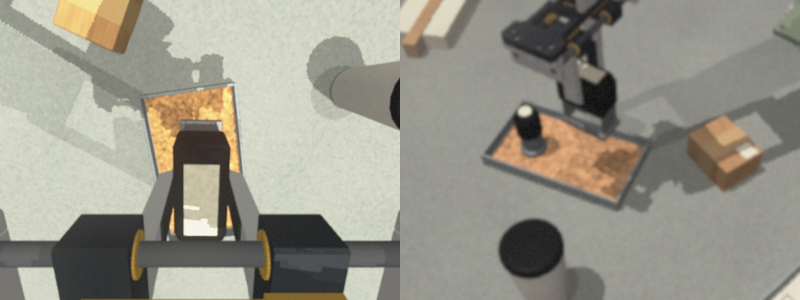

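```bash
python3 - <<'E'
import cv2
b=cv2.imread('pics/g1.png')[145:325,190:325]
cv2.imwrite('pics/cg1.png',cv2.resize(b,None,fx=3.3,fy=3.3,interpolation=cv2.INTER_CUBIC))
E
```

```text
(no output)
```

View pics/cg1.png

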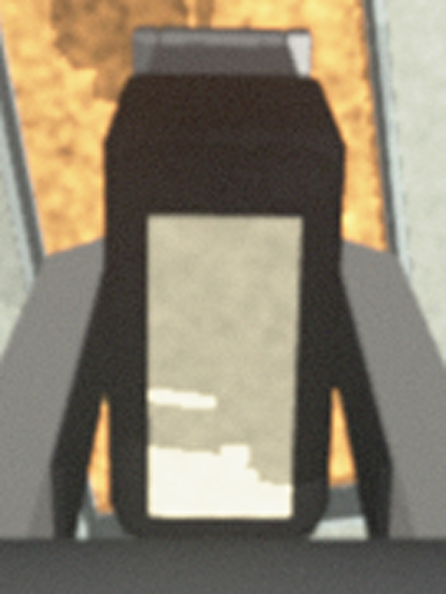

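```bash
python3 - <<'E'
from h import *
c=optics.camera_info('wrist');T=np.array(c['T_tool_cam']);K=np.array(c['K'])
P=K@np.linalg.inv(T)[:3]
def onx(px,x):
    A=np.column_stack([P[:,1],P[:,2],-np.array([px[0],px[1],1.])]); return np.linalg.solve(A,-(P[:,0]*x+P[:,3]))[:2]
f=lambda p:(np.array(p)+.5)/3.3-.5+[190,145]
L=np.array([onx(f(p),-19) for p in [(147,215),(302,215),(294,519),(147,517)]]); print(L.round(1).tolist(),L.mean(0).round(2))
F=np.array([onx(f(p),67) for p in [(133,32),(311,32)]]); print('foot edge top',F.round(1).tolist())
E
```

```text
[[-10.4, -25.3], [12.0, -25.3], [11.8, 25.8], [-11.4, 25.4]] [0.49 0.16]
foot edge top [[-19.1, -35.9], [20.1, -35.9]]
```

```bash
python3 - <<'E'
from h import *
def st(n):
    s=monitor.sense(); M=Rq(s['tcp_rot']); print(n,round(s['time'],2),s['position'].round(2),'ft',s['ft_force'].round(2),'open',round(s['opening'],1),'tilt',np.arccos(-M[2,0]).round(4),'yaw',np.arctan2(M[1,1],M[0,1]).round(3),'tq',s['wrist_torque'].round(2))
q=down(-.16); X=[517.6,248.2]
arm.movep([*X,150],q); arm.wait(.5); st('above')
arm.move_l([*X,105],v=60); arm.wait(.5); st('105')
save(optics.snapshot('wrist'),'p1'); save(optics.snapshot('side'),'p1s')
a=cv2.imread('pics/p1.png');b=cv2.imread('pics/p1s.png')[200:384,100:345]
cv2.imwrite('pics/p1b.png',np.hstack([cv2.resize(a,(400,300)),cv2.resize(b,(400,300))]))
print(arm.move_l([*X,80],v=8,force_limit=2.2)); st('contact'); arm.wait(.3); st('contact')
E
```

```text
above 18.48 [517.69 247.98 150.01] ft [-0.16  0.01 -2.09] open 37.9 tilt 0.0 yaw -0.16 tq [-0.08  0.08 -0.02]
105 19.88 [517.64 248.21 105.11] ft [ 0.11 -0.11 -1.  ] open 37.8 tilt 0.0002 yaw -0.16 tq [-0.09  0.12  0.04]
True
contact 21.73 [517.54 248.17  90.93] ft [ 0.74 -0.09  2.72] open 38.0 tilt 0.0002 yaw -0.16 tq [-0.06 -0.08  0.05]
contact 22.03 [517.44 248.17  90.49] ft [1.59 0.12 3.07] open 38.0 tilt 0.0003 yaw -0.16 tq [ 0.1  -0.56 -0.04]
```

View pics/p1b.png

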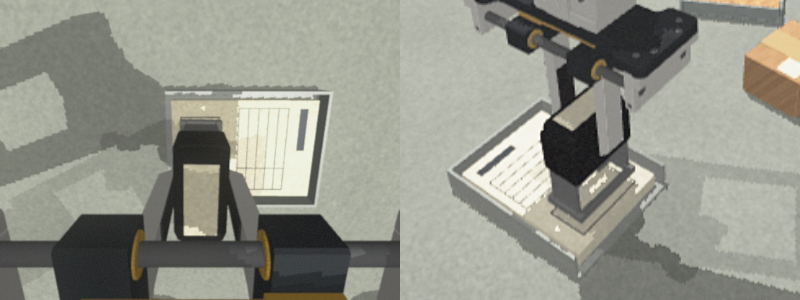

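```bash
python3 - <<'E'
from h import *
save(optics.snapshot('wrist'),'k1'); save(optics.snapshot('side'),'k1s'); save(optics.snapshot('scene'),'k1c')
f=lambda x:cv2.resize(x,(400,400),interpolation=cv2.INTER_CUBIC)
print(monitor.sense()['ft_force'])
a=cv2.imread('pics/k1.png')[100:200,190:290];b=cv2.imread('pics/k1s.png')[250:370,150:270]
cv2.imwrite('pics/k1b.png',np.hstack([f(a),f(b)]))
P=cam('side')
# predicted box corners at paper z16
c,s=np.cos(-.16),np.sin(-.16)
L=np.array([(-20,36),(20,36),(20,-36),(-20,-36.)])@np.array([[c,s],[-s,c]])+[517.8,248.3]
for z in (16,24): print(((proj(P,np.c_[L,[z]*4])-[150,250])*400/120+[400,0]).round().tolist())
P=cam('wrist')
for z in (16,24): print(((proj(P,np.c_[L,[z]*4])-[190,100])*4).round().tolist())
E
```

```text
[1.95800104 0.79219201 1.96000276]
[[608.0, 310.0], [539.0, 264.0], [648.0, 161.0], [715.0, 200.0]]
[[607.0, 298.0], [537.0, 252.0], [646.0, 149.0], [714.0, 188.0]]
[[158.0, 209.0], [372.0, 209.0], [364.0, 560.0], [166.0, 561.0]]
[[154.0, 217.0], [375.0, 217.0], [367.0, 579.0], [163.0, 579.0]]
```

View pics/k1b.png

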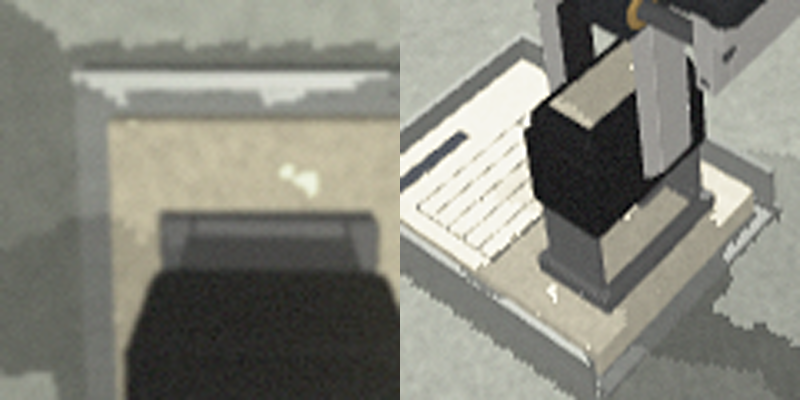

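```bash
python3 - <<'E'
from h import *
def st(n):
    s=monitor.sense(); M=Rq(s['tcp_rot']); print(n,round(s['time'],2),s['position'].round(2),'ft',s['ft_force'].round(2),'open',round(s['opening'],1),'tilt',np.arccos(-M[2,0]).round(4)); return s
X=[517.6,248.2]
print(arm.move_l([*X,76.5],v=15,force_limit=12)); arm.wait(.2); st('76')
print(arm.move_l([*X,66],v=5,force_limit=7)); st('stop')
arm.wait(.2); s=st('hold')
E
```

```text
False
76 23.43 [517.3  248.08  76.81] ft [ 0.7  -0.12  7.35] open 37.8 tilt 0.004
True
stop 24.46 [517.35 248.1   74.02] ft [-2.68 -1.29  7.99] open 37.5 tilt 0.0044
hold 24.66 [517.35 248.1   74.29] ft [-3.39 -1.61  7.79] open 37.7 tilt 0.0043
```

```bash
python3 - <<'E'
from h import *
def st(n):
    s=monitor.sense(); M=Rq(s['tcp_rot']); print(n,round(s['time'],2),s['position'].round(2),'ft',s['ft_force'].round(2),'open',round(s['opening'],1),'tq',s['wrist_torque'].round(2)); return s
X=[517.6,248.2]
st('a')
for z in np.arange(73.8,70.5,-.5):
    r=arm.move_l([*X,z],v=5,force_limit=8); arm.wait(.12); s=st(round(z,1)); 
    if s['ft_force'][2]>14: break
arm.wait(.4); st('held')
save(optics.snapshot('side'),'m1')
cv2.imwrite('pics/m1b.png',cv2.resize(cv2.imread('pics/m1.png')[230:370,140:300],None,fx=4,fy=4,interpolation=cv2.INTER_CUBIC))
E
```

```text
a 24.66 [517.35 248.1   74.29] ft [-3.39 -1.61  7.79] open 37.7 tq [-0.16  0.46  0.01]
73.8 25.4 [517.01 248.08  74.16] ft [ 0.54 -0.25  7.98] open 37.8 tq [-0.09 -0.11  0.01]
73.3 25.77 [517.04 248.08  73.71] ft [-1.01  0.06  8.08] open 37.8 tq [-0.02 -0.05  0.01]
72.8 26.13 [517.03 248.09  73.35] ft [ 1.47 -0.17  9.27] open 37.9 tq [-0.03  0.    0.03]
72.3 26.5 [517.06 248.09  73.32] ft [-0.93 -0.56 11.58] open 38.0 tq [-0.16  0.19 -0.  ]
71.8 26.87 [517.08 248.11  73.29] ft [-2.8  -1.19 13.6 ] open 38.1 tq [-0.23  0.39  0.  ]
71.3 27.23 [517.06 248.12  73.24] ft [-3.57 -1.17 16.26] open 37.8 tq [-0.26  0.58 -0.01]
held 27.63 [517.08 248.14  73.27] ft [-4.41 -1.53 17.  ] open 38.0 tq [-0.3   0.6   0.02]
```

View pics/m1b.png

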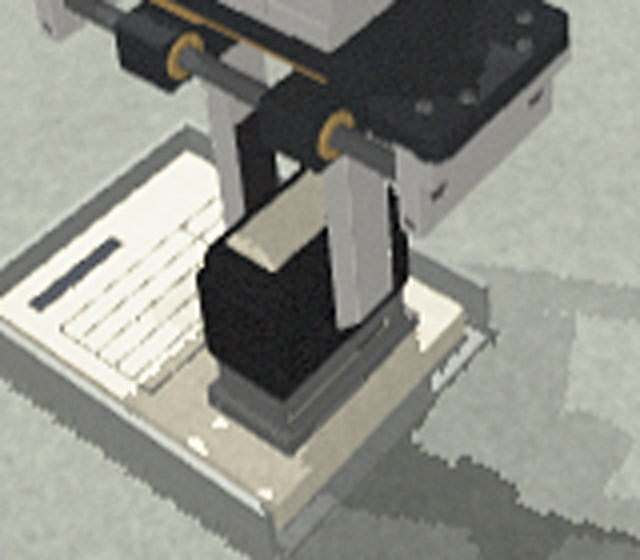

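```bash
python3 - <<'E'
from h import *
def st(n):
    s=monitor.sense(); print(n,round(s['time'],2),s['position'].round(2),'ft',s['ft_force'].round(2),'open',round(s['opening'],1)); return s
X=[517.1,248.1]
arm.move_l([*X,76],v=8); st('76'); arm.move_l([*X,100],v=25); arm.move_l([*X,190],v=120); arm.wait(.3); st('up')
save(optics.snapshot('wrist'),'u1'); save(optics.snapshot('side'),'u1s')
a=cv2.imread('pics/u1.png');b=cv2.imread('pics/u1s.png')
cv2.imwrite('pics/u1b.png',np.hstack([cv2.resize(a,(400,300)),cv2.resize(b,(400,300))]))
cv2.imwrite('pics/cu1.png',cv2.resize(a[145:325,190:325],None,fx=3.3,fy=3.3,interpolation=cv2.INTER_CUBIC))
E
```

```text
76 28.43 [516.97 248.07  76.46] ft [1.65 0.44 7.16] open 37.9
up 30.73 [516.73 247.97 189.23] ft [-0.48 -0.6  -0.62] open 38.0
```

View pics/u1b.png

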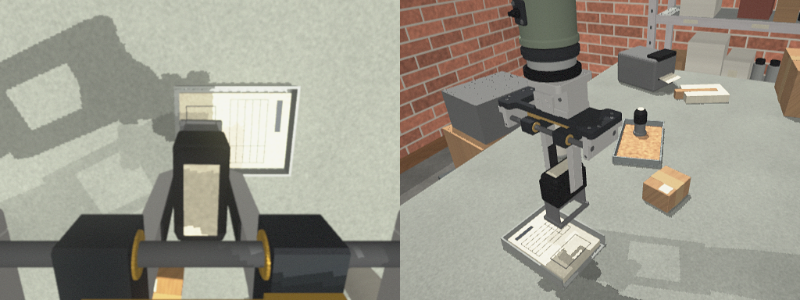

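View pics/cu1.png

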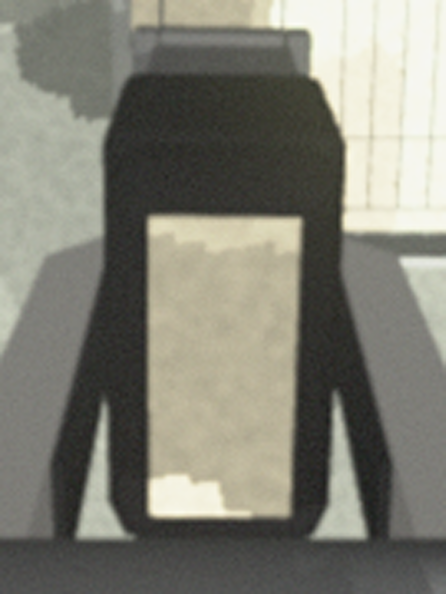

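```bash
python3 - <<'E'
from h import *
def st(n):
    s=monitor.sense(); print(n,round(s['time'],2),s['position'].round(2),'ft',s['ft_force'].round(2),'open',round(s['opening'],1)); return s
X=[546.1,-136.8]
arm.movep([*X,180],down(.14)); arm.wait(.4); st('above')
arm.move_l([*X,90],v=70); arm.wait(.2); st('90')
print(arm.move_l([*X,77.5],v=8,force_limit=2.2)); st('set')
arm.release(); arm.wait(.3); st('rel')
arm.move_l([*X,200],v=100); arm.wait(.3); st('up')
arm.movep([490,-125,240],down(.23)); arm.wait(.3)
for c in ['wrist','scene','side']:
    save(optics.snapshot(c),'f_'+c)
    if c!='wrist':print(c,[(t,np.round(d['point'],1).tolist()) for t in ['stamp','stamp_mid','round_stamp','tumbler','carton'] for d in optics.place_of(c,t)[:1]])
P=cam('wrist');np.save('pics/f.npy',P)
im=[cv2.resize(cv2.imread(f'pics/f_{c}.png'),(400,300)) for c in ['wrist','scene','side']]
z=cv2.resize(cv2.imread('pics/f_side.png')[120:240,250:410],(400,300))
cv2.imwrite('pics/f.png',np.vstack([np.hstack(im[:2]),np.hstack([im[2],z])]))
E
```

```text
above 32.67 [ 546.25 -136.33  180.01] ft [-0.11  0.04 -0.76] open 38.1
90 34.3 [ 546.35 -136.91   90.41] ft [-0.12  0.41 -2.41] open 38.0
True
set 35.57 [ 546.   -136.79   78.59] ft [0.49 0.92 1.93] open 37.5
rel 36.85 [ 544.8  -136.29   77.43] ft [ 0.04 -0.14 -0.07] open 94.3
up 38.52 [ 545.93 -136.76  199.64] ft [ 0.49 -0.09 -0.13] open 94.1
scene [('stamp', [228.6, 170.5]), ('stamp_mid', [226.8, 159.9]), ('round_stamp', [187.7, 155.9]), ('tumbler', [195.9, 257.6]), ('carton', [312.8, 167.5])]
side [('stamp', [299.9, 196.5]), ('stamp_mid', [301.1, 176.6]), ('tumbler', [207.1, 195.0]), ('carton', [338.7, 250.7])]
```

View pics/f.png

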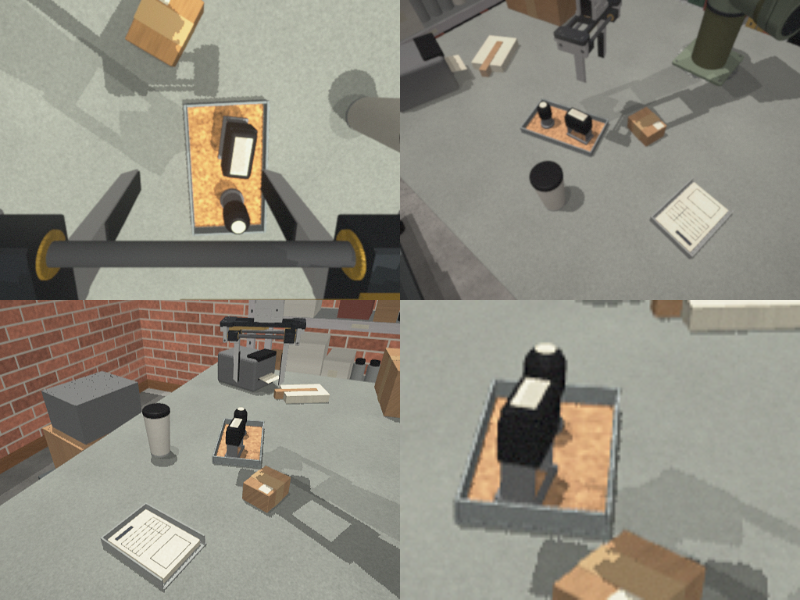

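```bash
python3 - <<'E'
from h import *
workorder.close_job(); print(monitor.sense()['time'])
E
```

```text
the job is handed in; nothing more can be done
the job is handed in; nothing more can be done
```

The stamp has been pressed on the printed box and is standing back in the organiser, released, and the job is handed in at about 40 s. No verdict was reported.

**Measuring:**
- Three wrist views put the box centre at about (517.8, 248.3) mm, turned -0.16 rad, with the paper about 16.5 mm above the work surface.
- Feeling for contact gave about 16 mm.
- In those views the box came out 39 × 70.6 mm instead of 40 × 72 mm.
- The held stamp sat within about 0.5 mm of the tool's centre.

**Pressing:**
- The first force-limited press stopped about 1 mm short of the stop, because a sideways force tripped the limit. I finished in 0.5 mm steps.
- At the stop the height held at 73.3 mm while the force rose to about 17 N. That makes the cap travel about 17.5–18 mm from first contact.
- I held it there for more than 0.8 s. The tool stayed within about 1 mm of the box centre, and its last tilt reading was 0.004 rad. The side force reached about 4.5 N with no visible sliding.

**Last checks:**
- The final pictures show the rectangular stamp upright in its old place with the cap up, and the gripper open and clear of everything.
- The round stamp, tumbler and carton appear unmoved; the network's points for them shifted by only 1–4 pixels, which is within its noise.
- The network did not find the round stamp in the side view, so I checked it in the scene and wrist pictures.
- I did not check the print itself up close.

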